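# Rap the stuck thread spool out of its tube

## Robot

A 6-joint arm with a two-finger parallel gripper is mounted at the origin on a cart in front of the work surface, level with it; the furniture and walls round the work are solid. World frame = base frame: x ahead of the robot, y to its left, z up, the work surface at z = 0. Lengths are in m, angles in rad, forces in N, time in s.
With the tool pointing down it reaches from about 0.275 to 1 m from the base axis. Payload 8.4 kg.
Tool frame: the origin (TCP) lies on the centre line of the jaws, within the pads' length; the fingertips stand 17 mm ahead of it and the grasp point (between the pads) lies 2 mm behind it (bot.tcp_to_tips is the z of the fingertips in the tool frame, in m); z points along the fingers, y is the line along which they close (so a half turn about z gives the same grasp; the last joint's range is limited). The gripper opens to 85 mm and grips with 20 to 120 N. Pads are 22 mm wide; open, the fingers measure 114 mm over their backs; the gripper's body (76 mm by 85 mm) begins 54 mm behind the grasp point. The pads swing forward as they close: fully open they stand 13 mm farther back than shut.
Start: joints at [-0.002, 0.353, 1.633, -0, 1.155, -0.002], TCP at [0.625, -0, 0.218] pointing down, gripper open.
Joint ranges: [-2.63, 2.63], [-0.92, 2.1], [0.06, 2.66], [-1.3, 4.44], [0, 2.69], [-3.02, 3.02]. Speed limits (rad/s): [2.22, 2.22, 2.79, 3.14, 3.14, 3.14].

## Interface

Orientations are given as a unit quaternion [x, y, z, w].
In Python, from workcell import bot, hand, kinematics, get_obs, vision, hand_in gives the robot as it stands. The module is installed in compiled form; this text tells all that it offers. Calls block until the motion is done:
- bot.reach(position, orientation): joint-space move of the TCP to a pose.
- bot.servo_line(position, ori=None, velocity=0.15): straight line of the TCP; ori=None keeps the orientation; velocity is the mean speed in m/s.
- bot.goto_joints(angles): joint-space move.
- hand.move_gripper(opening, strength=None): finger opening in m; strength is the grip in N (None keeps the last); returns when the fingers have stopped.
- bot.dwell(seconds).
- kinematics.solve_ik(position, orientation): joint angles nearest the present ones, or None.
- get_obs(): the state.
- vision.read_camera(name): name is "scene" or "side" or "wrist"; returns a dict with "frame" (400x640x3 uint8, red, green, blue), "intrinsics" (3x3 intrinsics, pixels), "view" (4x4, takes a point from world to camera coordinates). Camera axes: x right, y down, z forward; pixel columns grow to the right and rows downward; lengths in m; the calibration is good to about 2 mm. A picture is of the moment at which its call begins. There is no depth.
A pose or a line that the arm cannot do raises bot.IKError and nothing moves.
- hand_in(): hands the job in; it is judged then, once.
The state is a dict: "time_s": time; "joint_pos": joint angles; "joint_vel": joint speeds; "joint_efforts": joint torques, N m; "position": TCP position; "orientation": TCP orientation; "wrist_force": force on the tool from outside, world axes, zero at the start; "ft_torque": the same for the moment, N m; "gripper_width": finger opening in m; "grip_force": force on a finger pad.
Only numpy, scipy, OpenCV 4.12 (cv2) and the standard library are available. Lean on these libraries where they do the work, as an engineer would, in place of code of your own. Each camera call takes 0.05 s, during which the arm holds its last target. There are 200 camera calls.

## Task

The last spool of tan thread is stuck inside the upturned clear tube with the red cap. Pick that tube up by its cap, keep it upright with the open end down, and without letting go rap the open end on the floor of the cork-lined tray a few times until the spool comes loose and stays behind in the tray. Then stand the empty tube back on the bare table beside the tray, open end down, and let go; leave the blue-capped tube alone.

Things in the scene. Friction and masses are not known exactly. Their poses are not given: they have to be found in the camera images.
- red_tube: Clear round dispenser tube, 44 mm outside, bore 34 mm, 120 mm tall, 0.14 kg, standing upturned: open end with thin red lip down, solid rigid red cap on top. Origin: centre of the open end, z up. The cap, the place to grip (firmly), spans 75 to 120 mm above the origin, also 44 mm wide. Inside, 51 mm above the open end, three sprung rubber pads pinch the top 5 mm of the spool.
- blue_tube: The same kind of tube with a blue cap and blue lip, empty, 44 mm wide, 120 mm tall, standing open end down. Origin: centre of the open end. A bystander; the two tubes may stand on either side of the tray.
- thread_spool: Wooden spool of tan thread, 29 mm across, 42 mm tall, 55 g. Origin: centre of its lower end. Starts upright in the red-capped tube, lower end 14 mm above the open end. The pads hold about 3 times its weight. A rap at 0.15 to 0.25 m/s lets it slip down some 1 to 5 mm, a slower one less; after about 5 mm it drops, and stays behind when the tube is lifted.
- tray: Shallow square wooden tray, fixed to the table, 170 x 170 mm outside, 150 x 150 mm inside, with a hard flat cork floor 12 mm above the table and a rim 24 mm above the table. Origin: centre of its underside, on the table top (z = 0); x and y along its sides.
Not all that is in view belongs to the job. What is shaped like the red_tube but pink, purple or turquoise is not meant.

How it is judged:
By the outcome, as a careful person would: the job done as asked, in the order asked, and still so for the second after the job is handed in, with the robot touching nothing.
It also fails if it takes over 64 s, if anything falls off the work surface, if the arm or the gripper's body presses on something with over 40 N, if the wrist force passes 120 N, or if a joint passes its speed limit or range.

## Working session

There is one attempt and no reset: what is moved stays moved. The work goes in short steps, each a Python script; the robot and the scene stay as the last script left them, time stands still between calls to the robot, and variables do not carry over. Pictures are saved under pics/ and viewed, at most 10 in all, crops included, and the job is handed in when it is done.

```bash
mkdir -p pics; python3 - <<'E'
from workcell import bot, hand, kinematics, get_obs, vision
import cv2, numpy as np
for n in ("scene","side"):
    r=vision.read_camera(n); cv2.imwrite(f"pics/{n}0.png",r["frame"][:,:,::-1])
    print(n,r["intrinsics"].round(1).tolist(),r["view"].round(4).tolist())
o=get_obs(); print(o["time_s"],o["orientation"],o["wrist_force"],bot.tcp_to_tips)
E
```

```text
scene [[365.4, 0.0, 321.2], [0.0, 365.4, 202.2], [0.0, 0.0, 1.0]] [[0.8256, -0.5638, 0.0204, -0.4898], [-0.2283, -0.3669, -0.9018, 0.1305], [0.5159, 0.7399, -0.4317, 0.6429], [0.0, 0.0, 0.0, 1.0]]
side [[460.0, 0.0, 322.2], [0.0, 460.0, 200.1], [0.0, 0.0, 1.0]] [[-0.93, -0.3676, 0.0058, 0.4768], [-0.1884, 0.463, -0.8661, 0.1547], [0.3157, -0.8066, -0.4998, 0.8029], [0.0, 0.0, 0.0, 1.0]]
0.1 [ 7.07120023e-01  7.07093239e-01 -4.54863375e-04 -4.67395127e-04] [-0.726617    0.19265023  0.07182565] 0.017
```

View pics/scene0.png

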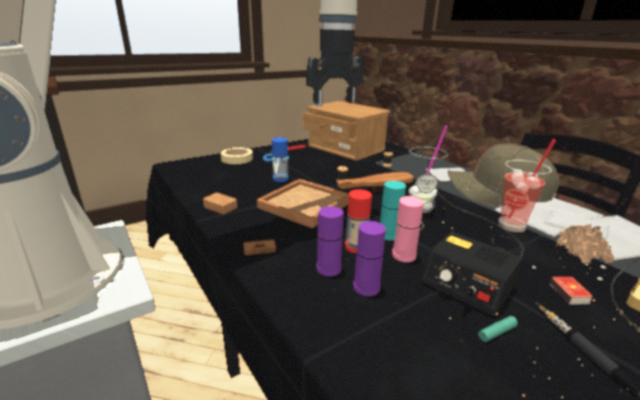

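View pics/side0.png

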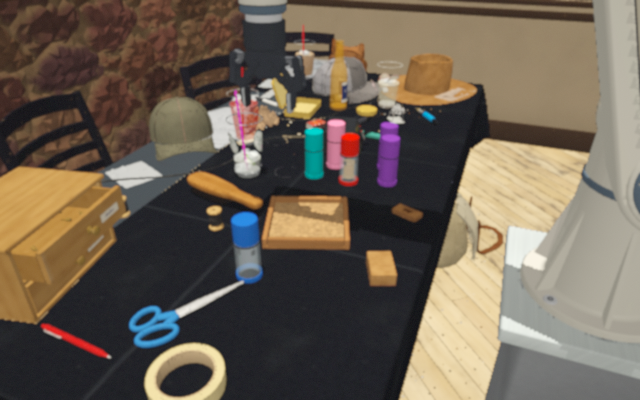

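The scene view shows the red cap at about (359,205), two purple tubes at (330,240) and (369,258), pink at (407,230), turquoise at (393,210), blue at (280,158) and the tray around (303,202). The side view shows the red cap at (350,145) and its lip at (348,182), blue at (246,247) and the tray around (308,222). Next I'll triangulate.

```bash
cat > h.py <<'E'
from workcell import bot, hand, kinematics, get_obs, vision, hand_in
import cv2, numpy as np
def proj(r,p):
    c=r["view"]@np.append(p,1); q=r["intrinsics"]@c[:3]; return q[:2]/q[2]
def tri(ra,a,rb,b):
    P=[r["intrinsics"]@r["view"][:3] for r in (ra,rb)]
    X=cv2.triangulatePoints(P[0],P[1],np.float64(a).reshape(2,1),np.float64(b).reshape(2,1))[:,0]
    X=X[:3]/X[3]
    return X, max(np.abs(proj(ra,X)-a).max(),np.abs(proj(rb,X)-b).max())
def ray(r,px,z):  # pixel -> point on plane z
    R,t=r["view"][:3,:3],r["view"][:3,3]; c=-R.T@t
    d=R.T@np.linalg.inv(r["intrinsics"])@[px[0],px[1],1]; return c+d*(z-c[2])/d[2]
def blob(r,lo,hi,box,smin=100,vmin=40):
    """largest blob of hue lo..hi in box (x0,y0,x1,y1): centroid, bbox, area"""
    x0,y0,x1,y1=box; hsv=cv2.cvtColor(r["frame"],cv2.COLOR_RGB2HSV)[y0:y1,x0:x1]
    h=(hsv[...,0].astype(int)+90)%180-90 if lo<0 else hsv[...,0].astype(int)
    m=((h>=lo)&(h<=hi)&(hsv[...,1]>=smin)&(hsv[...,2]>=vmin)).astype(np.uint8)
    n,l,s,c=cv2.connectedComponentsWithStats(m); i=1+s[1:,4].argmax()
    return c[i]+[x0,y0], (s[i,:4]+[x0,y0,0,0]).tolist(), int(s[i,4])
E
python3 - <<'E'
from h import *
a,b=vision.read_camera("scene"),vision.read_camera("side")
for n,lo,hi,ba,bb,sm in [("red cap",-8,6,(345,185,375,228),(338,128,362,162),120),("red lip",-8,6,(340,236,372,258),(335,172,362,190),100),
  ("blue cap",100,125,(268,130,292,160),(228,205,264,250),100),
  ("teal",75,95,(380,175,410,245),(300,120,330,185),80),("pink",-20,0,(392,190,425,266),(324,115,339,172),40),
  ("purpA",128,155,(314,200,346,280),(372,115,404,190),60),("purpB",128,155,(352,215,388,300),(372,115,404,190),60)]:
    A=blob(a,lo,hi,ba,sm);B=blob(b,lo,hi,bb,sm)
    X,e=tri(a,A[0],b,B[0]); print(n,A[0].round(1),A[1:],B[0].round(1),B[1:],X.round(4),round(e,1))
def crop(r,x0,y0,x1,y1,k): return cv2.resize(r["frame"][y0:y1,x0:x1,::-1],None,fx=k,fy=k,interpolation=cv2.INTER_CUBIC)
A=crop(a,240,170,440,310,4);B=crop(b,250,110,450,260,4)
cv2.imwrite("pics/c1.png",A);cv2.imwrite("pics/c2.png",B)
E
```

```text
red cap [359.3 203.2] ([346, 188, 27, 32], 730) [349.6 144.2] ([340, 132, 21, 26], 470) [ 0.53   -0.2211  0.099 ] 0.3
red lip [348.8 247.3] ([344, 239, 12, 15], 95) [347.7 182. ] ([337, 176, 22, 11], 139) [ 5.248e-01 -2.107e-01 -3.000e-04] 2.5
blue cap [278.6 148.3] ([268, 138, 22, 22], 336) [244.7 228.5] ([230, 210, 30, 38], 976) [0.5779 0.1903 0.0957] 1.6
teal [390.6 205.9] ([380, 181, 27, 61], 959) [313.6 153.6] ([303, 127, 22, 54], 1041) [ 0.6219 -0.2147  0.0635] 1.1
pink [407.7 229.7] ([392, 194, 32, 70], 1635) [332.  144.2] ([325, 118, 14, 53], 683) [ 0.5993 -0.2927  0.0573] 2.1
purpA [329.5 241.4] ([315, 206, 30, 71], 1806) [388.  154.8] ([375, 120, 27, 69], 1435) [ 0.4398 -0.2586  0.0676] 3.2
purpB [369.  258.8] ([352, 219, 34, 78], 2062) [388.  154.8] ([375, 120, 27, 69], 1435) [ 0.4621 -0.3234  0.0454] 3.8
```

View pics/c1.png

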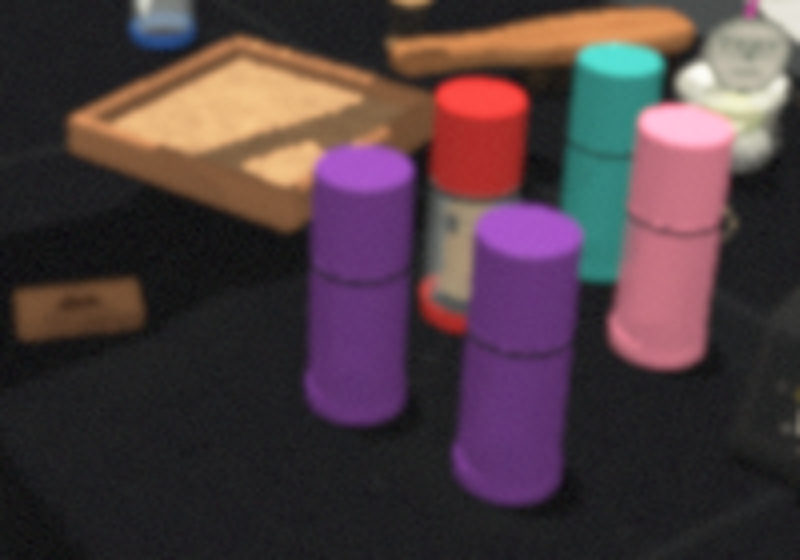

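View pics/c2.png

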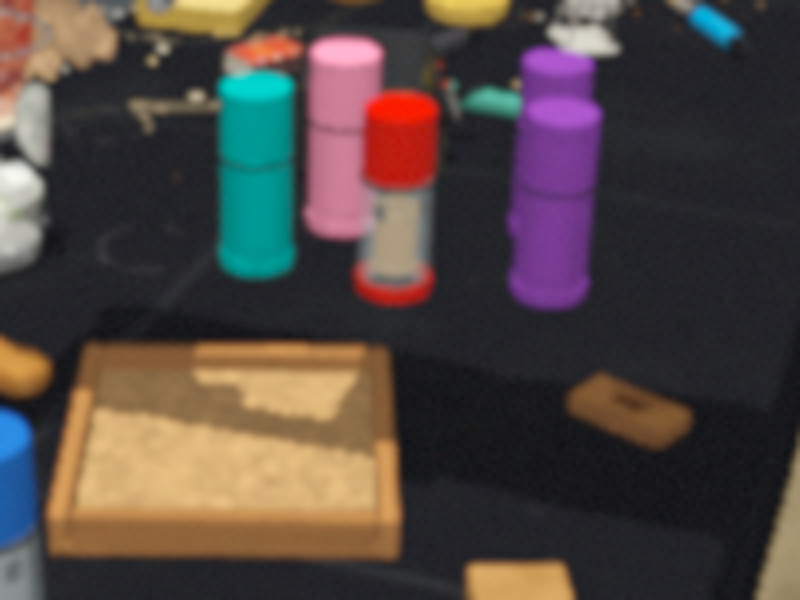

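The crops show the red tube with the spool visible in it. Its cap top is at scene (360,194.5) and side (351,137). The two purple tubes stand nearby at scene (331,212) and (372,227), with pink and turquoise beyond. The tray's rim corners are clear in the side view: (262,239), (350,239), (347,197) and (271,196).

```bash
python3 - <<'E'
from h import *
a,b=vision.read_camera("scene"),vision.read_camera("side")
for n,p,q in [("red",(360.2,194.5),(350.8,137.2)),("purA",(330.8,212),(390,138.8)),("purB",(372,227.5),(389.2,125.5)),("pink",(411.2,201.2),(336.2,123)),("teal",(395,185),(314.2,131.2)),
 ("trayL",(257,200.5),(350.5,238.8)),("trayFar",(300.8,179.2),(262.5,238.8))]:
    X,e=tri(a,p,b,q); print(n,X.round(4),round(e,1), ray(a,p,X[2]>.08 and .12 or .024).round(3), ray(b,q,X[2]>.08 and .12 or .024).round(3))
c=[ray(b,q,.024) for q in [(262.5,238.8),(350.5,238.8),(347,197),(271.2,196.2)]]
print(np.round(c,3), np.mean(c,0)); print([np.linalg.norm(c[i]-c[i-1]).round(3) for i in range(4)])
for r in(a,b): print(-r["view"][:3,:3].T@r["view"][:3,3])
E
```

```text
red [ 0.5286 -0.2224  0.1174] 0.2 [ 0.526 -0.226  0.12 ] [ 0.526 -0.216  0.12 ]
purA [ 0.4401 -0.2499  0.1163] 0.1 [ 0.435 -0.256  0.12 ] [ 0.438 -0.241  0.12 ]
purB [ 0.4629 -0.3313  0.1176] 0.1 [ 0.459 -0.335  0.12 ] [ 0.462 -0.325  0.12 ]
pink [ 0.5916 -0.2953  0.1179] 0.4 [ 0.587 -0.299  0.12 ] [ 0.59  -0.291  0.12 ]
teal [ 0.622  -0.2225  0.1177] 0.3 [ 0.616 -0.227  0.12 ] [ 0.62  -0.218  0.12 ]
trayL [0.4351 0.0458 0.0214] 0.4 [0.431 0.04  0.024] [0.435 0.049 0.024]
trayFar [0.5958 0.1073 0.0204] 0.4 [0.593 0.102 0.024] [0.592 0.113 0.024]
[[ 0.592  0.113  0.024]
 [ 0.435  0.049  0.024]
 [ 0.494 -0.103  0.024]
 [ 0.653 -0.043  0.024]] [0.54338468 0.00381201 0.024     ]
[np.float64(0.167), np.float64(0.17), np.float64(0.164), np.float64(0.17)]
[ 0.10250564 -0.70399805  0.40522322]
[0.21916158 0.75121438 0.53250678]
```

Red tube is at (0.528, -0.222) with its top at 0.117, which fits the given 0.120. The tray centre is (0.543, 0.004), yawed about 22°, with sides of 164–170 mm. The largest gap between neighbours is for jaws closing along world y, so I'll grasp that way.

```bash
python3 - <<'E'
from h import *
q=[1,0,0,0]
for p in [(.528,-.222,.2),(.543,.004,.16)]: print(kinematics.solve_ik(p,q))
bot.reach([.528,-.222,.20],q)
hand.move_gripper(.074)
bot.servo_line([.528,-.222,.0965],velocity=.12)
o=get_obs(); print("pre",o["time_s"],o["position"],o["wrist_force"])
hand.move_gripper(.0,100)
o=get_obs(); print(o["gripper_width"],o["grip_force"],o["wrist_force"])
bot.servo_line([.528,-.222,.165],velocity=.12); bot.dwell(.2)
o=get_obs(); print(o["time_s"],o["position"],o["gripper_width"],o["grip_force"],o["wrist_force"])
r=vision.read_camera("side"); cv2.imwrite("pics/s2.png",r["frame"][:,:,::-1])
E
```

```text
[-4.00633161e-01  2.90432874e-01  1.76513835e+00 -4.44089210e-16
  1.08602142e+00  1.17016317e+00]
[ 4.60398976e-03  2.91682201e-01  1.86458813e+00 -4.44089210e-16
  9.85322321e-01  1.57540032e+00]
pre 2.675 [ 0.5285054  -0.22223092  0.09713428] [ 0.26654834 -0.25116289 -0.08072915]
0.03940582145655732 99.45669651031494 [-0.49456434  1.1807627   9.56086798]
4.025 [ 0.52742579 -0.22177868  0.16402544] 0.039524192653860174 100.86515665054321 [ 0.04770073 -0.6316527  -2.39697413]
```

View pics/s2.png

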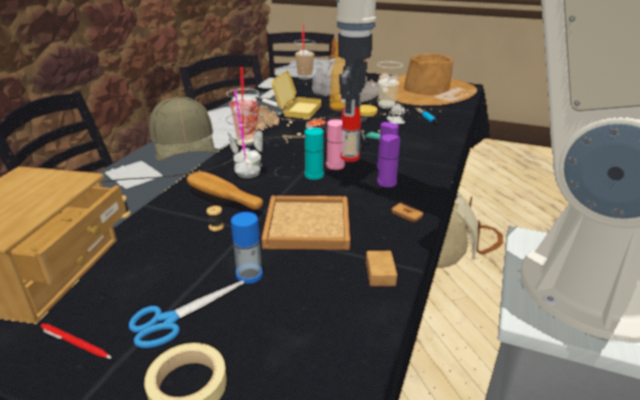

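The side view shows the red tube lifted upright at about (350,140) with its neighbours undisturbed. I'll carry it over the tray and probe gently for the floor.

```bash
python3 - <<'E'
from h import *
x,y=.543,.004
bot.servo_line([.53,-.12,.165],velocity=.2)
bot.servo_line([x,y,.165],velocity=.2)
bot.servo_line([x,y,.118],velocity=.12); bot.dwell(.2)
f0=get_obs()["wrist_force"][2]; z=.114; print(f0)
while z>.100:
    bot.servo_line([x,y,z],velocity=.03); o=get_obs(); f=o["wrist_force"][2]-f0
    print(round(z,4),o["position"][2].round(4),f.round(2))
    if f>4: break
    z-=.0015
bot.servo_line([x,y,z+.03],velocity=.15); bot.dwell(.2)
o=get_obs(); print(o["time_s"],o["position"],o["wrist_force"],o["gripper_width"])
E
```

```text
-2.170762189276951
0.114 0.1139 0.31
0.1125 0.1124 0.51
0.111 0.1109 -0.15
0.1095 0.1101 7.13
7.8333 [0.54227584 0.0039626  0.13848809] [ 0.33940118  0.15415575 -3.01928775] 0.03939211354184031
```

```bash
python3 - <<'E'
from h import *
x,y,zc=.543,.004,.1103
for v in (.12,.15):
    bot.servo_line([x,y,zc+.03],velocity=.15)
    bot.servo_line([x,y,zc-.004],velocity=v)
    o=get_obs(); print(v,o["time_s"],o["position"].round(4),o["wrist_force"].round(1),o["joint_vel"].round(2),o["gripper_width"],o["grip_force"])
    bot.servo_line([x,y,zc+.03],velocity=.15); bot.dwell(.3)
    o=get_obs(); print(o["wrist_force"].round(2))
r=vision.read_camera("side"); f=r["frame"][:,:,::-1]
cv2.imwrite("pics/r1.png",cv2.resize(f[110:250,240:400],None,fx=4,fy=4,interpolation=cv2.INTER_CUBIC))
E
```

```text
0.12 8.5167 [0.546  0.005  0.1088] [-1.2  4.8 18.6] [ 0.  0.  0. -0. -0.  0.] 0.039342706710514715 110.08266806602478
[-1.02 -0.35 -1.88]
0.15 9.8167 [0.5425 0.004  0.106 ] [-0.2 -0.1 -1.3] [ 0.   -0.02 -0.01  0.    0.   -0.  ] 0.039418204580159336 150.43879508972168
[ 0.89 -0.08 -1.42]
```

View pics/r1.png

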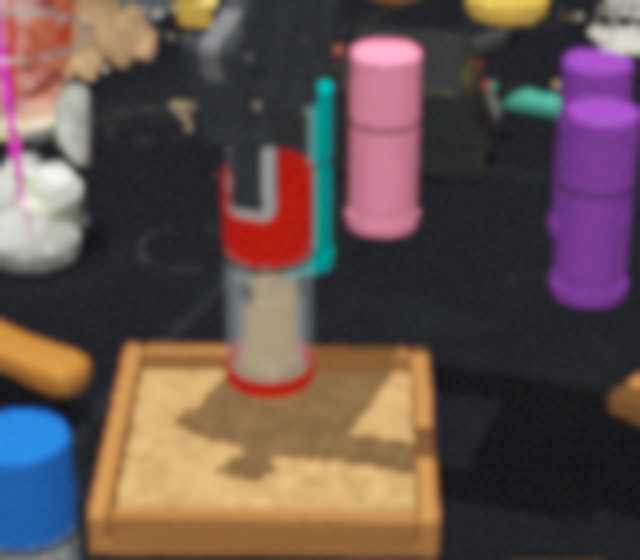

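The crop shows the tube still upright in the jaws over the tray, at about (268,270) in the crop. The spool is still inside but has slipped down. The second rap ended with no contact force, so the tube may have moved in the grip. I'll probe again and rap with less overtravel and a firmer grip.

```bash
cat >> h.py <<'E'
def probe(x,y,z,zmin):
    bot.servo_line([x,y,z],velocity=.1); bot.dwell(.15); f0=get_obs()["wrist_force"][2]
    while z>zmin:
        z-=.0015; bot.servo_line([x,y,z],velocity=.03); o=get_obs()
        if o["wrist_force"][2]-f0>4: return z,o["wrist_force"][2]-f0
    return None
E
python3 - <<'E'
from h import *
x,y=.543,.004
hand.move_gripper(0,120)
p=probe(x,y,.114,.098); print("contact",p)
zc=p[0]
for v in (.15,):
    bot.servo_line([x,y,zc+.03],velocity=.15)
    bot.servo_line([x,y,zc-.002],velocity=v)
    o=get_obs(); print(v,o["time_s"],o["position"].round(4),o["wrist_force"].round(1),o["grip_force"])
    bot.servo_line([x,y,zc+.03],velocity=.15); bot.dwell(.3)
    print(get_obs()["wrist_force"].round(2))
print(probe(x,y,zc+.004,.096))
bot.servo_line([x,y,zc+.03],velocity=.15)
r=vision.read_camera("side"); f=r["frame"][:,:,::-1]
cv2.imwrite("pics/r2.png",cv2.resize(f[110:250,240:400],None,fx=4,fy=4,interpolation=cv2.INTER_CUBIC))
E
```

```text
contact (0.10049999999999999, np.float64(12.723556393183788))
0.15 14.2917 [0.5467 0.003  0.0997] [ 5.  -5.4 12.7] 160.22485256195068
[ 0.04  0.25 -1.88]
(0.09849999999999999, np.float64(10.477289643546227))
```

View pics/r2.png

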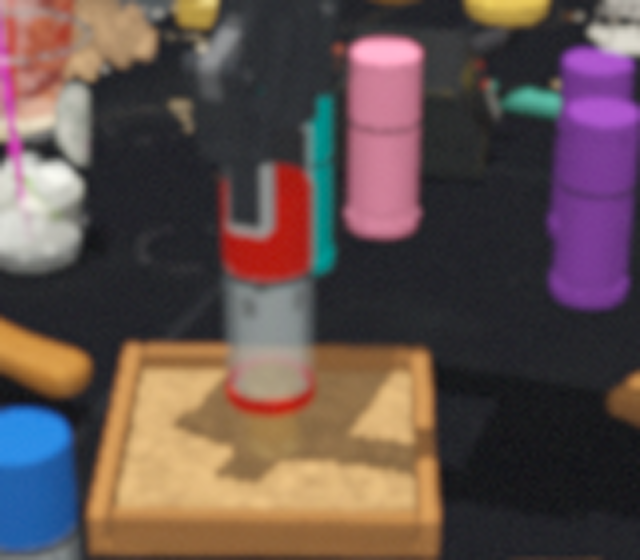

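The spool is out. The tube is clear inside, and a tan shape stands on the cork below it near (272,420), with its top still within the open end. I'll raise straight up before moving sideways, then check.

```bash
python3 - <<'E'
from h import *
x,y=.543,.004
bot.servo_line([x,y,.185],velocity=.1); bot.dwell(.2)
bot.servo_line([.56,-.15,.185],velocity=.2)
o=get_obs(); print(o["time_s"],o["wrist_force"].round(2),o["position"].round(4))
r=vision.read_camera("side"); f=r["frame"][:,:,::-1]; s=vision.read_camera("scene")["frame"][:,:,::-1]
k=lambda g:cv2.resize(g,None,fx=2.5,fy=2.5,interpolation=cv2.INTER_CUBIC)
cv2.imwrite("pics/r3.png",np.hstack([k(f[60:260,240:400]),k(s[80:280,240:400])]))
E
```

```text
18.75 [ 1.35 -0.43 -1.84] [ 0.5597 -0.1492  0.1848]
```

View pics/r3.png

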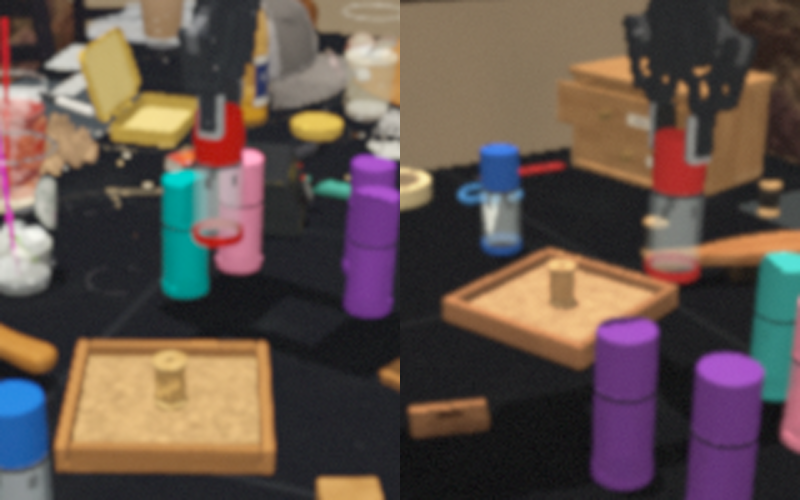

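The spool stands upright in the tray and the tube is empty. Now I'll set the tube down on the bare table.

```bash
python3 - <<'E'
from h import *
x,y=.56,-.15
bot.servo_line([x,y,.11],velocity=.15)
p=probe(x,y,.093,.082); print(p)
assert p
bot.servo_line([x,y,p[0]+.0007],velocity=.03); bot.dwell(.3); print(get_obs()["wrist_force"].round(2))
hand.move_gripper(.052); hand.move_gripper(.07); bot.dwell(.2)
bot.servo_line([x,y,.22],velocity=.12); bot.dwell(.3)
bot.reach([.45,-.05,.30],[1,0,0,0]); bot.dwell(.3)
a,b=vision.read_camera("scene"),vision.read_camera("side"); o=get_obs(); print(o["time_s"],o["wrist_force"].round(2))
k=lambda g:cv2.resize(g,None,fx=2.5,fy=2.5,interpolation=cv2.INTER_CUBIC)
cv2.imwrite("pics/r4.png",np.hstack([k(b["frame"][60:260,240:400,::-1]),k(a["frame"][80:280,240:400,::-1])]))
E
```

```text
(0.087, np.float64(7.047490528094258))
[ 0.12 -0.89  1.41]
24.9833 [ 0.75 -0.3  -0.36]
```

View pics/r4.png

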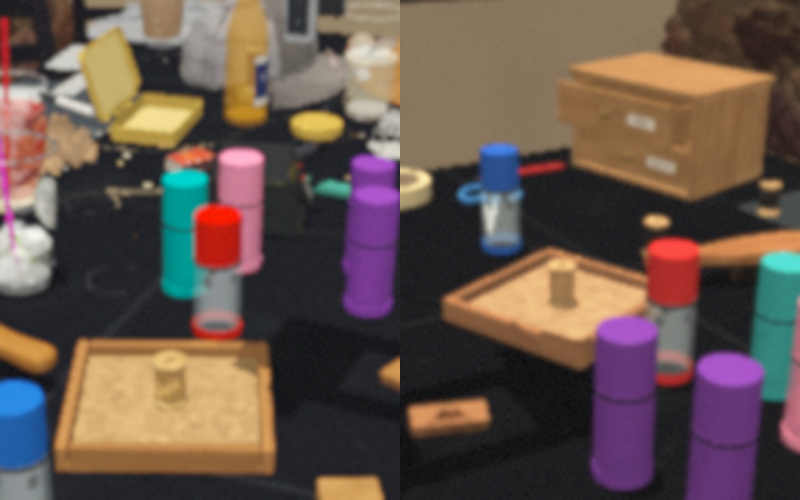

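The picture shows the empty red tube standing upright on the bare table beside the tray, with the spool in the tray and everything else undisturbed.

```bash
python3 -c "
from h import *
print(hand_in())"
```

```text
the job is handed in; nothing more can be done
None
```

Job handed in at about 25 s of the 64 s: the spool was rapped loose and stands in the tray, the empty red tube is open end down on the bare table beside it, and the blue-capped tube was not touched.

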